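# Wedge the rocking key-blank chest steady

## Robot

A 7-joint arm with a two-finger parallel gripper is mounted at the origin on the work surface. World frame = base frame: x ahead of the robot, y to its left, z up, the work surface at z = 0. Lengths are in m, angles in rad, forces in N, time in s.
With the tool pointing down it reaches from about 0.425 to 0.95 m from the base axis. Payload 16.7 kg.
Tool frame: the origin (TCP) lies at the very end of the fingers, on their centre line; the grasp point (between the pads) lies 19 mm behind it (bot.tcp_to_grasp is the distance from the TCP to the grasp point, in m); z points along the fingers, y is the direction in which the jaws open and shut (so a half turn about z gives the same grasp; the last joint's range is limited). The gripper opens to 94 mm and grips with 3 to 60 N. Pads are 16 mm wide; open, the fingers measure 119 mm over their backs; the gripper's body (75 mm by 177 mm) begins 78 mm behind the grasp point.
Start: joints at [-1.264, 0.426, 0.074, 1.606, -0.034, 1.111, -0.067], TCP at [0.297, 0.606, 0.205] pointing down, gripper open.
Joint ranges: [-2.85, 2.85], [-0.5, 2.14], [-1.23, 1.37], [0.21, 2.46], [-1.02, 4.16], [0.16, 2.05], [-2.73, 2.73]. Speed limits (rad/s): [1.89, 1.89, 2.39, 2.39, 3.01, 3.01, 3.01].

## Interface

Orientations are given as [roll, pitch, yaw] about the fixed x, y, z axes, in that order (R = Rz(yaw) Ry(pitch) Rx(roll)).
In Python, from rig import bot, cams gives the robot as it stands.
- The arm moves only by the tool jog_arm, never from a script. Its argument "targets" is a list of rows, each an object with "hand": the opening, from 0 (shut) to 1 (fully open); "slide": the shift along the tool's x, y, z in mm, a list of three; "roll": the turn about the tool's z in degrees. In form: [{"hand": hand, "slide": [tx, ty, tz], "roll": roll}, ...]. A call has 1 to 5 rows; each row is the pose to reach, as a shift and turn from the pose commanded when the call began, along the tool's axes at that moment; what a row does not reach only later rows make up. A row lasts 1/12 s, in which the tool goes at most 41.7 mm and 7.16 degrees, less where a joint would pass 70% of its speed; a pose out of reach is approached as far as the arm can. A call with a gripper value outside its range is refused whole. The fingers move at their own pace and stop on an object; the grip force is fixed at half the most. Time passes only in rows, so rows that repeat a pose let the fingers close. It gives the time, the measured TCP pose, the force and the opening at its end, in the units of the state.
- bot.read_state(): the state, without advancing time (a new reading comes with each control period).
- cams.snapshot(name): name is "scene" or "top" or "wrist"; returns the picture (384x512x3 uint8, blue, green, red); there is no depth.
- cams.camera_model(name): a dict with "camera_matrix" (3x3 intrinsics, pixels), "world_to_cam" (4x4, takes a point from world to camera coordinates); the wrist camera has in their place "tool_from_camera" (4x4, takes a point from camera to tool coordinates, whose origin is the TCP and whose axes are the flange's). Camera axes: x right, y up, looking along -z (the intrinsics and any distortion apply to the point x, -y, -z); pixel columns grow to the right and rows downward; lengths in m; the calibration is good to about 2 mm. A picture is of the moment at which its call begins: read the wrist's pose just before it. camera_model takes no time and is no camera call.
- bot.hand_in(): hands the job in, once; it reports no verdict.
The state is a dict: "time": time; "joint_pos": joint angles; "joint_vel": joint speeds; "tau": joint torques, N m; "tool_pos": TCP position; "ee_rot": TCP orientation; "contact_force": force on the tool from outside, world axes, zero at the start; "moment": the same for the moment, N m; "opening": opening from 0.0 (shut) to 1.0 (fully open).
Only numpy, scipy, OpenCV 4.12 (cv2) and the standard library are available. Lean on these libraries where they do the work, as an engineer would, in place of code of your own. Each camera call takes 0.05 s, during which the arm holds its last target.

## Task

The small grey chest of key blanks rocks because the foot below the yellow dot on its top is too short. With the fingertips, gently push the orange wedge along the bench, thin end first, under that foot until the chest no longer rocks, then press down on the chest's top at the yellow dot to feel that it stands firm, and come away. Pick nothing up, leave the chest where it stands and level, and do not disturb the other things.

Things in the scene. Friction and masses are not known exactly. Their poses are not given: they have to be found in the camera images.
- chest: Loose grey steel chest, smooth top, blue drawer fronts on +x, about 1.8 kg: box 150 (x) x 190 (y), underside 22 and top 72 above the bench, on four domed feet (radius 9) at x +-60, y +-80. Origin on the bench amid the feet, z up. It stands level on three; the foot at (+60, +80) ends 4 to 8 mm above the bench (varies). About 2 N down on the top over it tips the chest onto it (tilt 0.04 to 0.09 rad).
- short_foot (a point): The lowest point of the short, domed foot, at (60, 80) in the chest's frame, 4 to 8 mm above the chest's origin. The axes are the chest's.
- dot (a point): Centre of the yellow dot (20 mm across) on the chest's flat top, at (54, 74, 72) in the chest's frame, almost above the short foot: the place to press. The axes are the chest's.
- wedge: Loose orange wedge, 50 wide (y), 120 g, flat on the bench. Origin on the bench under mid-slope; x points to the thin end, z up. Slope: 2 mm thick at x = +70 (thin end) to 16 at x = -70 (1 in 10). Upright thumb plate behind, x -82 to -70, 36 high; push on its rear face at x = -82. The thin end starts 30 to 80 mm short of the short foot, pointing roughly along the chest's -y.
- slope (a point): A point on the wedge's sloping top face, 9 mm above the wedge's origin; z is square to the slope (outward), x runs down the slope to the thin end. The z of the short foot in this frame is the gap left between foot and wedge.
- oil: Bystander: white oil bottle, 40 mm diameter, 120 high. Origin under its centre.
- padlock: Bystander: brass padlock lying flat, about 65 x 50 x 22. Origin under the middle of its case.
- brush: Bystander: bench brush lying along its x, handle to -x. Origin under its middle.
- key: Bystander: loose key with a black round head, about 70 x 26 x 5, lying flat. Origin under the head.
Things that resemble listed ones, but are neither listed nor needed, are in the scene too. Of the things like the wedge, leave any that is blue or purple; of the rest the larger one is meant.

How it is judged:
By the outcome, as a careful person would: the job done as asked, in the order asked, and still so for the second after the job is handed in, with the robot touching nothing.
It also fails if it takes over 48 s, if anything falls off the work surface, if the arm or the gripper's body presses on something with over 40 N, if the wrist force passes 120 N, or if a joint passes its speed limit or range.

## Working session

There is one attempt and no reset: what is moved stays moved. The work goes in short steps, Python scripts to look and compute and a tool call to move; the robot and the scene stay as the last step left them, time stands still between calls to the robot, and variables do not carry over. Pictures are saved under pics/ and viewed, and the job is handed in when it is done.

Besides the shell and the picture viewer there is one more tool, called after "Call:" by a JSON object that holds its "method" and its "body", one argument or row to a line. jog_arm: Moves the arm, as the interface text tells. Its arguments: {"type":"object","properties":{"targets":{"type":"array","items":{"type":"object","properties":{"hand":{"type":"number"},"slide":{"type":"array","items":{"type":"number"}},"roll":{"type":"number"}}}}},"required":["targets"]}

```bash
ls; mkdir -p pics; python3 - <<'E'
from rig import bot,cams
import cv2
s=bot.read_state();print({k:s[k] for k in('time','tool_pos','ee_rot','contact_force','opening')})
for n in('scene','top','wrist'):
    cv2.imwrite(f'pics/{n}0.png',cams.snapshot(n))
    m=cams.camera_model(n);print(n,{k:(v.tolist() if hasattr(v,'tolist') else v) for k,v in m.items()})
E
```

```text
pics
{'time': 0.0, 'tool_pos': array([0.29695948, 0.60569821, 0.2047975 ]), 'ee_rot': array([-3.14035059e+00,  9.53955514e-05,  2.68576740e+00]), 'contact_force': array([-0.33963645,  0.2568757 ,  0.77755462]), 'opening': 1.0009920873906963}
scene {'camera_matrix': [[413.5910284036967, 0.0, 253.45795062544605], [0.0, 413.5910284036967, 186.99788773335538], [0.0, 0.0, 1.0]], 'world_to_cam': [[0.8082107532593302, 0.5888167820531477, 0.009496077535576526, -0.4662353784194947], [-0.3966851655987728, 0.5324310658739366, 0.7477687072124761, 0.18183426901577585], [0.435242757217004, -0.60812166320969, 0.663891395504732, -1.4837242574829255], [0.0, 0.0, 0.0, 1.0]]}
top {'camera_matrix': [[425.03829983970877, 0.0, 249.5408054717133], [0.0, 425.03829983970877, 197.87463134342264], [0.0, 0.0, 1.0]], 'world_to_cam': [[-0.02836967695127691, -0.9994857915873243, -0.014943689127506925, 0.016859435660782147], [0.9862046988379141, -0.030425443241005202, 0.1627101238202704, -0.6115161732465929], [-0.16308112527113466, -0.010121502786037021, 0.9865607440809981, -1.2102531814065882], [0.0, 0.0, 0.0, 1.0]]}
wrist {'camera_matrix': [[278.89961526076564, 0.0, 255.85923370356687], [0.0, 278.89961526076564, 198.80851271621458], [0.0, 0.0, 1.0]], 'tool_from_camera': [[-0.0008677605385181081, 0.9741602178333777, 0.22585640788445935, 0.0655193574949319], [0.9999991259819861, 0.0010706319682099257, -0.000775746382102368, 0.0009782408475477178], [-0.0009975103550785218, 0.2258555373197924, -0.9741602954519737, -0.17863818803092416], [0.0, 0.0, 0.0, 1.0]]}
```

View pics/scene0.png

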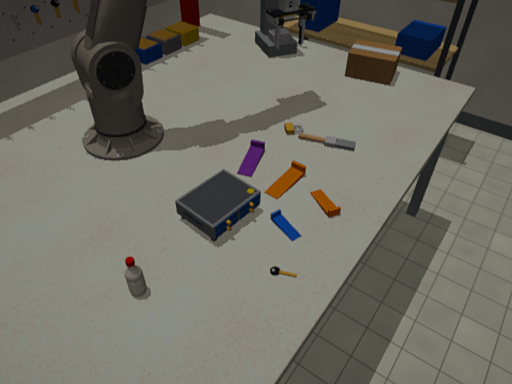

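View pics/top0.png

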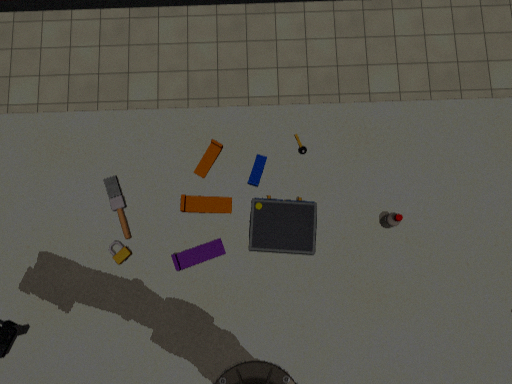

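View pics/wrist0.png

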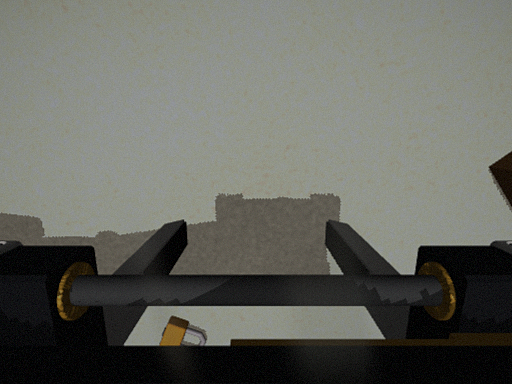

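The scene has two orange wedges. The larger is at top (206,204) and scene (287,180). It has its thin end facing the chest and lies in line with the yellow dot at top (259,206). The smaller orange is at top (209,159), the blue at (257,170) and the purple at (198,254). The description fits the large orange one; I'll confirm it in an enlarged crop and measure.

```bash
cat > h.py <<'E'
import numpy as np,cv2
from rig import bot,cams
from scipy.spatial.transform import Rotation as Rn
def pose():
    s=bot.read_state();T=np.eye(4);T[:3,:3]=Rn.from_euler('xyz',s['ee_rot']).as_matrix();T[:3,3]=s['tool_pos'];return T
def cam(n,T=None):
    m=cams.camera_model(n);K=np.array(m['camera_matrix'])
    W=np.linalg.inv(np.array(m['world_to_cam'])) if 'world_to_cam' in m else T@np.array(m['tool_from_camera'])
    return K,W
def cast(C,uv,z):
    K,W=C;uv=np.atleast_2d(np.float64(uv))
    d=np.c_[(uv[:,0]-K[0,2])/K[0,0],-(uv[:,1]-K[1,2])/K[1,1],-np.ones(len(uv))]@W[:3,:3].T
    o=W[:3,3];return o+d*((z-o[2])/d[:,2])[:,None]
def proj(C,P):
    K,W=C;p=(np.atleast_2d(P)-W[:3,3])@W[:3,:3];return np.c_[K[0,0]*p[:,0]/-p[:,2]+K[0,2],K[1,1]*-p[:,1]/-p[:,2]+K[1,2]]
def blobs(im,lo,hi,amin=15):
    m=cv2.inRange(cv2.cvtColor(im,cv2.COLOR_BGR2HSV),lo,hi)
    c,_=cv2.findContours(m,cv2.RETR_EXTERNAL,cv2.CHAIN_APPROX_NONE)
    return sorted([k for k in c if cv2.contourArea(k)>=amin],key=cv2.contourArea,reverse=True)
E
python3 - <<'E'
from h import *
im=cv2.imread('pics/top0.png');C=cam('top')
cv2.imwrite('pics/crop0.png',cv2.resize(im[130:280,160:330],None,fx=4.5,fy=3.9,interpolation=cv2.INTER_CUBIC))
sc=cv2.imread('pics/scene0.png');cv2.imwrite('pics/crop1.png',cv2.resize(sc[130:250,170:350],None,fx=4.4,fy=4.4,interpolation=cv2.INTER_CUBIC))
for n,i in(('top',im),('scene',sc)):
  Cn=cam(n)
  print(n,'orange')
  for c in blobs(i,(5,150,90),(18,255,255),60):
    r=cv2.minAreaRect(c);print(cv2.contourArea(c),np.round(r[0],1),np.round(r[1],1),r[2],'box',np.round(cv2.boxPoints(r),1).tolist())
    if n=='top':print(np.round(cast(Cn,cv2.boxPoints(r),0),4).tolist())
  print('yellow')
  for c in blobs(i,(22,150,90),(35,255,255),8):
    m=c[:,0].mean(0);print(cv2.contourArea(c),m,cast(Cn,m,.072))
E
```

```text
top orange
643.0 [208.5 204. ] [16. 45.] 90.0 box [[186.0, 196.0], [231.0, 196.0], [231.0, 212.0], [186.0, 212.0]]
[[0.632, 0.1957, 0.0], [0.6277, 0.0564, 0.0], [0.5779, 0.0574, 0.0], [0.5821, 0.1959, 0.0]]
357.5 [206.9 160. ] [11.7 33.8] 30.5792236328125 box [[193.1999969482422, 171.60000610351562], [210.39999389648438, 142.5], [220.5, 148.39999389648438], [203.3000030517578, 177.5]]
[[0.7087, 0.1728, 0.0], [0.8011, 0.1178, 0.0], [0.7806, 0.0862, 0.0], [0.6886, 0.1414, 0.0]]
60.5 [122.6 223. ] [29.4  3.3] 73.3007583618164 box [[116.80000305175781, 209.39999389648438], [119.9000015258789, 208.39999389648438], [128.39999389648438, 236.60000610351562], [125.30000305175781, 237.5]]
[[0.5968, 0.4098, 0.0], [0.5994, 0.4002, 0.0], [0.5117, 0.3724, 0.0], [0.5092, 0.3819, 0.0]]
yellow
87.5 [120.8372093  255.39534884] [[0.4526805  0.37158658 0.072     ]]
17.5 [258.30769231 205.61538462] [[ 0.58458747 -0.02627318  0.072     ]]
scene orange
480.0 [283.8 182.2] [14.1 40.3] 45.0 box [[264.5, 191.5], [293.0, 163.0], [303.0, 173.0], [274.5, 201.5]]
251.5 [323.9 201.8] [32.3 12.4] 41.82017135620117 box [[307.70001220703125, 195.6999969482422], [316.0, 186.39999389648438], [340.1000061035156, 207.89999389648438], [331.79998779296875, 217.1999969482422]]
174.0 [372.6  54.4] [47.3  4.9] 10.30484676361084 box [[348.8999938964844, 52.599998474121094], [349.79998779296875, 47.79999923706055], [396.29998779296875, 56.20000076293945], [395.3999938964844, 61.099998474121094]]
103.0 [377.7  44.8] [45.7  3.6] 10.124671936035156 box [[354.8999938964844, 42.599998474121094], [355.5, 39.0], [400.5, 47.099998474121094], [399.8999938964844, 50.599998474121094]]
yellow
23.0 [250.375 190.5  ] [[ 0.58417464 -0.02594225  0.072     ]]
```

View pics/crop0.png

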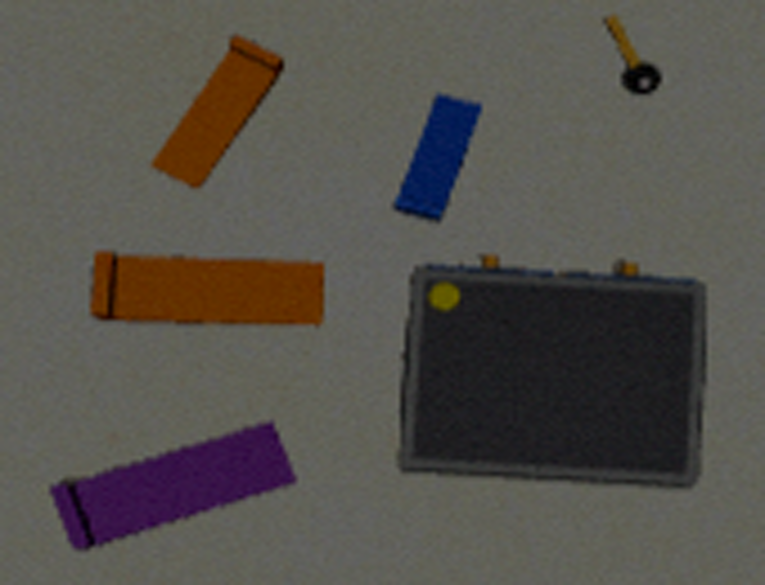

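View pics/crop1.png

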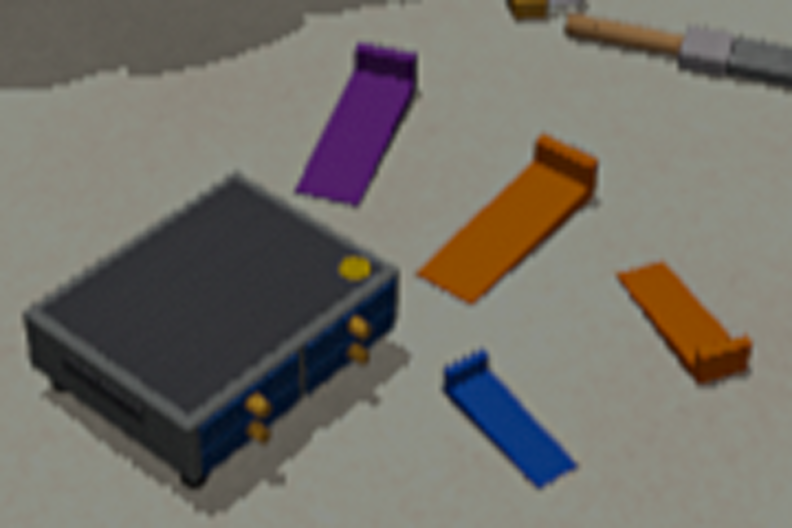

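```bash
python3 - <<'E'
from h import *
im=cv2.imread('pics/top0.png');C=cam('top')
hsv=cv2.cvtColor(im,cv2.COLOR_BGR2HSV)
c=blobs(im,(3,140,40),(18,255,255),60)[0]
r=cv2.minAreaRect(c);print(r);b=cv2.boxPoints(r)
print(np.round(cast(C,b,0.0),4).tolist())
pts=c[:,0]
# long edges at ground: contour split per column
P=cast(C,pts,0.009)
print('y range @.036 rear',cast(C,pts[pts[:,0].argmin()],.036),'thin',cast(C,pts[pts[:,0].argmax()],.002))
cols=range(192,229);u=np.array(list(cols))
lo=[];up=[]
for k in cols:
    v=pts[pts[:,0]==k,1];up.append((k,v.min()-.5));lo.append((k,v.max()+.5))
for n,e in(('up',up),('lo',lo)):
    Q=cast(C,e,0.009);f=np.polyfit(Q[:,1],Q[:,0],1);print(n,'slope dx/dy',f[0],'x at y=.13',np.polyval(f,.13))
# chest: grey rim dark mask
g=hsv[...,2]
sub=im[185:265,235:330]
m=(cv2.GaussianBlur(g,(3,3),0)<75).astype(np.uint8)*255
print('bg V',g[240:250,225:240].mean(),'rim',g[226,250:253],'top',g[226,283])
E
```

```text
((205.72061157226562, 204.14639282226562), (51.21984100341797, 16.30135154724121), 2.602562189102173)
[[0.5854, 0.2151, 0.0], [0.6362, 0.2127, 0.0], [0.624, 0.0544, 0.0], [0.5734, 0.0577, 0.0]]
y range @.036 rear [[0.59585097 0.2079666  0.036     ]] thin [[0.57759803 0.05731398 0.002     ]]
up slope dx/dy 0.06698280247103468 x at y=.13 0.6282327374461761
lo slope dx/dy 0.055426745909619796 x at y=.13 0.578154975450101
bg V 97.44666666666667 rim [39 60 57] top 34
```

```bash
python3 - <<'E'
from h import *
im=cv2.imread('pics/top0.png');C=cam('top')
g=cv2.GaussianBlur(cv2.cvtColor(im,cv2.COLOR_BGR2GRAY),(3,3),0)
print(g[206:256:7,244:256].tolist()); print(g[248:260,283].tolist())
m=((g<64)*255).astype(np.uint8);m[:198]=0
# inner dark panel too
c,_=cv2.findContours(m[190:265,240:325],cv2.RETR_EXTERNAL,cv2.CHAIN_APPROX_NONE)
c=max(c,key=cv2.contourArea)+[240,190]
r=cv2.minAreaRect(c);print(r);print(np.round(cast(C,cv2.boxPoints(r),.072),4).tolist())
p=c[:,0]
bot_=[(u,p[p[:,0]==u,1].max()) for u in range(256,311)]
lef=[(p[p[:,1]==v,0].min(),v) for v in range(206,250)]
rig_=[(p[p[:,1]==v,0].max(),v) for v in range(206,250)]
Q=cast(C,bot_,.072);print('bottom dx/dy',np.polyfit(Q[:,1],Q[:,0],1))
for e in(lef,rig_):
  Q=cast(C,e,.072);print('side dy/dx',np.polyfit(Q[:,0],Q[:,1],1))
K,W=C
m2=((g<42)*255).astype(np.uint8)
c,_=cv2.findContours(m2[190:265,240:325],cv2.RETR_EXTERNAL,cv2.CHAIN_APPROX_NONE)
c=max(c,key=cv2.contourArea)+[240,190];r=cv2.minAreaRect(c);print(r);print(np.round(cast(C,cv2.boxPoints(r),.072),4).tolist())
E
```

```text
[[97, 97, 96, 96, 96, 96, 86, 67, 57, 51, 45, 54], [96, 96, 96, 96, 97, 86, 63, 53, 53, 46, 34, 30], [97, 98, 98, 97, 91, 68, 47, 49, 51, 39, 31, 30], [96, 96, 96, 96, 86, 62, 50, 54, 48, 35, 30, 29], [97, 98, 98, 97, 78, 51, 49, 53, 41, 30, 28, 29], [96, 96, 95, 95, 84, 63, 56, 51, 37, 30, 30, 29], [96, 96, 96, 89, 73, 60, 56, 55, 54, 52, 51, 51], [96, 96, 96, 96, 96, 96, 97, 97, 97, 97, 96, 97]]
[32, 41, 52, 51, 52, 71, 91, 96, 97, 97, 96, 96]
((282.4447021484375, 224.8296356201172), (67.25072479248047, 55.609901428222656), 3.814074993133545)
[[0.4566, 0.01, 0.072], [0.617, -0.0052, 0.072], [0.5978, -0.1997, 0.072], [0.4384, -0.1805, 0.072]]
bottom dx/dy [0.09495077 0.45685397]
side dy/dx [-0.08302685  0.04402245]
side dy/dx [-0.08910627 -0.14141295]
((282.8665466308594, 225.83522033691406), (60.70098114013672, 46.410011291503906), 3.2704880237579346)
[[0.4649, -0.0023, 0.072], [0.5987, -0.0139, 0.072], [0.5832, -0.1892, 0.072], [0.4501, -0.1746, 0.072]]
```

Confirmed: the upper-left crop shows the large orange wedge with its plate to the left and its thin edge facing the chest's dotted corner. The sizes agree, with the wedge about 151 x 50 mm. The chest's yaw is about -0.088, and the foot comes out at (0.591, -0.021) by both the dot and the panel centre. The wedge axis runs along (-0.061, -0.998) and passes 3 mm from the foot. I'm moving to a point above and behind the plate.

Call:
{"method": "jog_arm", "body": {
  "targets": [
    {"hand": 0.25, "slide": [-36, -15, 0], "roll": 6},
    {"hand": 0.25, "slide": [-72, -30, 0], "roll": 12},
    {"hand": 0.25, "slide": [-109, -45, 0], "roll": 18},
    {"hand": 0.25, "slide": [-146, -61, 0], "roll": 24},
    {"hand": 0.25, "slide": [-183, -76, 0], "roll": 30}
  ]
}}

```text
time: 0.57
tool_pos: [0.4288, 0.4555, 0.2054]
ee_rot: [-3.141, 0.0, 2.157]
contact_force: [1.0, 0.7, -0.7]
opening: 0.678
```

```bash
cat > go.py <<'E'
import sys
from h import *
# go.py x y z yaw : shift in current tool axes (measured pose)
s=bot.read_state();T=pose();t=np.array(list(map(float,sys.argv[1:4])))
print('time',s['time'],'pos',np.round(s['tool_pos'],4),'rot',np.round(s['ee_rot'],4),'F',np.round(s['contact_force'],2),'op',round(s['opening'],3))
print('slide mm',np.round(T[:3,:3].T@(t-T[:3,3])*1000,1),'roll',np.round(-np.degrees(float(sys.argv[4])-s['ee_rot'][2]),1))
E
python3 go.py .6104 .248 .205 1.510
```

```text
time 0.5667 pos [0.4288 0.4555 0.2054] rot [-3.1413  0.      2.1572] F [ 1.03  0.74 -0.72] op 0.678
slide mm [-273.3   36.5    0.4] roll 37.1
```

Call:
{"method": "jog_arm", "body": {
  "targets": [
    {"hand": 0.25, "slide": [-40, 5, 0], "roll": 6},
    {"hand": 0.25, "slide": [-78, 10, 0], "roll": 12},
    {"hand": 0.25, "slide": [-118, 16, 0], "roll": 18},
    {"hand": 0.25, "slide": [-156, 21, 0], "roll": 24},
    {"hand": 0.25, "slide": [-196, 26, 0], "roll": 30}
  ]
}}

```text
time: 0.98
tool_pos: [0.5596, 0.3077, 0.2055]
ee_rot: [-3.141, -0.0, 1.634]
contact_force: [0.9, 0.6, 0.2]
opening: 0.328
```

```bash
python3 go.py .6104 .248 .12 1.510
```

```text
time 0.9833 pos [0.5596 0.3077 0.2055] rot [-3.1415e+00 -2.0000e-04  1.6338e+00] F [0.91 0.64 0.22] op 0.328
slide mm [-62.7  47.   85.5] roll 7.1
```

Call:
{"method": "jog_arm", "body": {
  "targets": [
    {"hand": 0.25, "slide": [-21, 16, 20], "roll": 3},
    {"hand": 0.25, "slide": [-42, 31, 45], "roll": 5},
    {"hand": 0.25, "slide": [-63, 47, 70], "roll": 7.1},
    {"hand": 0.25, "slide": [-63, 47, 85], "roll": 7.1},
    {"hand": 0.25, "slide": [-63, 47, 85], "roll": 7.1}
  ]
}}

```text
time: 1.4
tool_pos: [0.609, 0.2469, 0.1169]
ee_rot: [-3.138, 0.003, 1.512]
contact_force: [-1.0, -0.1, 0.1]
opening: 0.245
```

```bash
python3 go.py .6104 .248 .010 1.510; python3 - <<'E'
from h import *
for n in('top','scene','wrist'):cv2.imwrite(f'pics/{n}1.png',cams.snapshot(n))
a=cv2.imread('pics/top1.png')[120:290,100:340];b=cv2.imread('pics/scene1.png')[100:270,150:390]
cv2.imwrite('pics/c1.png',cv2.resize(np.hstack([a,b]),None,fx=1.66,fy=1.66))
E
```

```text
time 1.4 pos [0.609  0.2469 0.1169] rot [-3.1376  0.0035  1.5121] F [-1.04 -0.09  0.13] op 0.245
slide mm [  1.5   1.8 106.9] roll 0.1
```

View pics/c1.png

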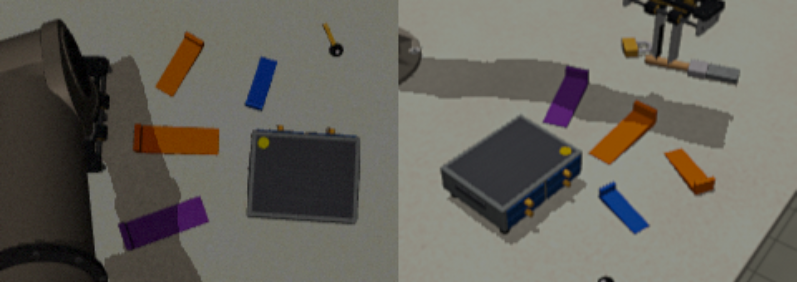

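View pics/wrist1.png

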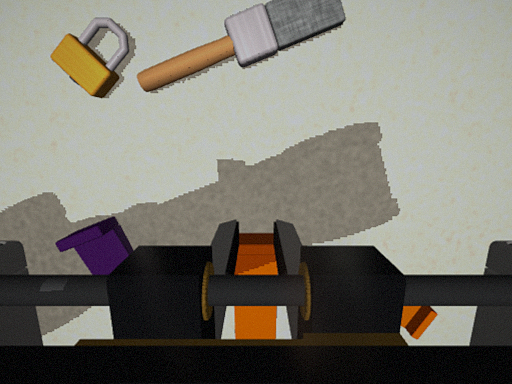

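The wrist picture shows the plate (cols 237-278, row 240) centred between the fingers and ahead of them, with the padlock and brush well clear. I'm going down behind it.

Call:
{"method": "jog_arm", "body": {
  "targets": [
    {"hand": 0.25, "slide": [1, 1, 35], "roll": 0},
    {"hand": 0.25, "slide": [1, 1, 65], "roll": 0},
    {"hand": 0.25, "slide": [1, 1, 90], "roll": 0},
    {"hand": 0.25, "slide": [1, 1, 104], "roll": 0},
    {"hand": 0.25, "slide": [1, 1, 104], "roll": 0}
  ]
}}

```text
time: 1.97
tool_pos: [0.6096, 0.2509, 0.0148]
ee_rot: [-3.139, 0.001, 1.516]
contact_force: [-0.8, 0.1, -0.5]
opening: 0.25
```

```bash
python3 go.py .608 .218 .012 1.510
```

```text
time 1.9667 pos [0.6096 0.2509 0.0148] rot [-3.1392e+00  1.0000e-03  1.5161e+00] F [-0.79  0.12 -0.46] op 0.25
slide mm [-32.9   0.2   2.9] roll 0.4
```

Call:
{"method": "jog_arm", "body": {
  "targets": [
    {"hand": 0.25, "slide": [-8, 0, 2], "roll": 0},
    {"hand": 0.25, "slide": [-16, 0, 2], "roll": 0},
    {"hand": 0.25, "slide": [-22, 0, 2], "roll": 0},
    {"hand": 0.25, "slide": [-26, 0, 2], "roll": 0},
    {"hand": 0.25, "slide": [-29, 0, 2], "roll": 0}
  ]
}}

```text
time: 2.38
tool_pos: [0.61, 0.2204, 0.0156]
ee_rot: [3.14, -0.001, 1.514]
contact_force: [-0.1, 0.4, -0.0]
opening: 0.25
```

Call:
{"method": "jog_arm", "body": {
  "targets": [
    {"hand": 0.25, "slide": [-3, 0, 0], "roll": 0},
    {"hand": 0.25, "slide": [-6, 0, 0], "roll": 0},
    {"hand": 0.25, "slide": [-9, 0, 0], "roll": 0},
    {"hand": 0.25, "slide": [-12, 0, 0], "roll": 0},
    {"hand": 0.25, "slide": [-15, 0, 0], "roll": 0}
  ]
}}

```text
time: 2.8
tool_pos: [0.6085, 0.2063, 0.0144]
ee_rot: [-3.142, -0.0, 1.515]
contact_force: [-0.3, 0.1, 0.8]
opening: 0.246
```

```bash
cat > look.py <<'E'
import sys
from h import *
k=sys.argv[1]
t=cams.snapshot('top');s=cams.snapshot('scene')
cv2.imwrite(f'pics/t{k}.png',t);cv2.imwrite(f'pics/s{k}.png',s)
a=t[150:270,150:330];b=s[130:250,170:350]
cv2.imwrite(f'pics/l{k}.png',cv2.resize(np.hstack([a,b]),None,fx=2.2,fy=2.2,interpolation=cv2.INTER_CUBIC))
C=cam('top');cs=blobs(t,(3,140,40),(18,255,255),60)
for c in cs[:1]:
  p=c[:,0];u1=p[:,0].max()
  e=p[p[:,0]>=u1-1].mean(0);print('front px',u1,'pt',np.round(cast(C,[u1+.5,e[1]],.002),4))
  us=np.arange(p[:,0].min()+8,u1-2);L=np.array([(u,p[p[:,0]==u,1].max()+.5) for u in us]);U=np.array([(u,p[p[:,0]==u,1].min()-.5) for u in us])
  for e in(U,L):
    Q=cast(C,e,.009);f=np.polyfit(Q[:,1],Q[:,0],1);print('edge dx/dy',f[0].round(4),'x@y=.08',np.polyval(f,.08).round(4))
for n,i in(('top',t),('scene',s)):
  for c in blobs(i,(22,150,90),(35,255,255),8):
    m=c[:,0].mean(0)
    q=cast(cam(n),m,.072)[0]
    if abs(q[1])<.1:print(n,'dot',np.round(m,2),np.round(q,4))
st=bot.read_state();print(st['time'],np.round(st['tool_pos'],4),np.round(st['contact_force'],2))
E
python3 look.py 2
```

```text
front px 234 pt [[0.5974 0.0461 0.002 ]]
edge dx/dy 0.0779 x@y=.08 0.6241
edge dx/dy 0.0303 x@y=.08 0.5758
top dot [258.33 205.33] [ 0.5854 -0.0264  0.072 ]
scene dot [250.38 190.5 ] [ 0.5842 -0.0259  0.072 ]
2.9 [0.6086 0.2057 0.0145] [-0.27 -0.64  0.05]
```

View pics/l2.png

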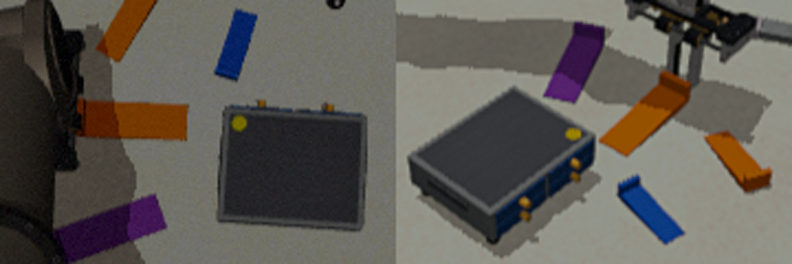

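The fingers have met the plate and the wedge is sliding squarely; its front is at y ≈ 0.046. The chest dot hasn't moved. I'm continuing.

Call:
{"method": "jog_arm", "body": {
  "targets": [
    {"hand": 0.25, "slide": [-4, 0, 0], "roll": 0},
    {"hand": 0.25, "slide": [-9, 0, 0], "roll": 0},
    {"hand": 0.25, "slide": [-14, 0, 0], "roll": 0},
    {"hand": 0.25, "slide": [-19, 0, 0], "roll": 0},
    {"hand": 0.25, "slide": [-23, 0, 0], "roll": 0}
  ]
}}

```text
time: 3.32
tool_pos: [0.6072, 0.1825, 0.0145]
ee_rot: [-3.142, 0.0, 1.514]
contact_force: [0.5, -0.1, -0.0]
opening: 0.248
```

Call:
{"method": "jog_arm", "body": {
  "targets": [
    {"hand": 0.25, "slide": [-5, 0, 0], "roll": 0},
    {"hand": 0.25, "slide": [-10, 0, 0], "roll": 0},
    {"hand": 0.25, "slide": [-15, 0, 0], "roll": 0},
    {"hand": 0.25, "slide": [-20, 0, 0], "roll": 0},
    {"hand": 0.25, "slide": [-24, 0, 0], "roll": 0}
  ]
}}

```text
time: 3.73
tool_pos: [0.6059, 0.1587, 0.0145]
ee_rot: [-3.142, 0.0, 1.514]
contact_force: [-0.2, -0.1, -0.1]
opening: 0.246
```

Call:
{"method": "jog_arm", "body": {
  "targets": [
    {"hand": 0.25, "slide": [-5, 0, 0], "roll": 0},
    {"hand": 0.25, "slide": [-10, 0, 0], "roll": 0},
    {"hand": 0.25, "slide": [-14, 0, 0], "roll": 0},
    {"hand": 0.25, "slide": [-18, 0, 0], "roll": 0},
    {"hand": 0.25, "slide": [-22, 0, 0], "roll": 0}
  ]
}}

```text
time: 4.15
tool_pos: [0.6047, 0.1371, 0.0145]
ee_rot: [-3.142, -0.0, 1.515]
contact_force: [0.2, 0.5, 0.2]
opening: 0.247
```

```bash
python3 look.py 3
```

```text
front px 253 pt [[ 0.6189 -0.0129  0.002 ]]
edge dx/dy 0.091 x@y=.08 0.6263
edge dx/dy 0.0758 x@y=.08 0.5756
top dot [258.33 205.33] [ 0.5854 -0.0264  0.072 ]
scene dot [250.38 190.56] [ 0.5843 -0.0262  0.072 ]
4.25 [0.6047 0.1366 0.0145] [ 0.11 -0.27  0.51]
```

View pics/l3.png

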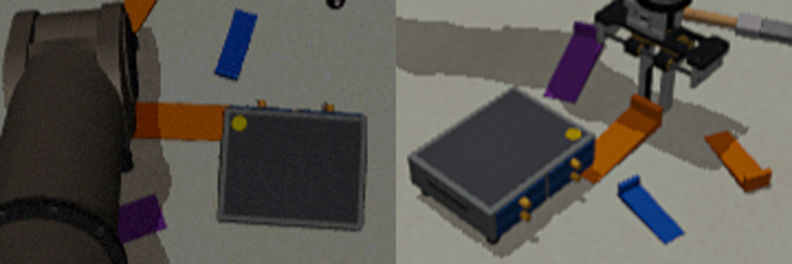

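The front edge is now about at the foot. I'm creeping forward in small steps and watching for reaction in +y.

Call:
{"method": "jog_arm", "body": {
  "targets": [
    {"hand": 0.25, "slide": [-3, 0, 0], "roll": 0},
    {"hand": 0.25, "slide": [-6, 0, 0], "roll": 0}
  ]
}}

```text
time: 4.42
tool_pos: [0.6044, 0.1317, 0.0145]
ee_rot: [3.142, -0.0, 1.515]
contact_force: [1.0, -0.1, 0.1]
opening: 0.248
```

Call:
{"method": "jog_arm", "body": {
  "targets": [
    {"hand": 0.25, "slide": [-3, 0, 0], "roll": 0},
    {"hand": 0.25, "slide": [-6, 0, 0], "roll": 0}
  ]
}}

```text
time: 4.58
tool_pos: [0.604, 0.1253, 0.0145]
ee_rot: [-3.142, 0.0, 1.515]
contact_force: [-1.3, -0.4, -0.1]
opening: 0.246
```

Call:
{"method": "jog_arm", "body": {
  "targets": [
    {"hand": 0.25, "slide": [-1.5, 0, 0], "roll": 0},
    {"hand": 0.25, "slide": [-3, 0, 0], "roll": 0}
  ]
}}

```text
time: 4.75
tool_pos: [0.6038, 0.1222, 0.0144]
ee_rot: [-3.141, 0.0, 1.515]
contact_force: [-0.3, 0.3, 0.5]
opening: 0.25
```

Call:
{"method": "jog_arm", "body": {
  "targets": [
    {"hand": 0.25, "slide": [-1.5, 0, 0], "roll": 0},
    {"hand": 0.25, "slide": [-3, 0, 0], "roll": 0}
  ]
}}

```text
time: 4.92
tool_pos: [0.6037, 0.1194, 0.0145]
ee_rot: [-3.142, -0.0, 1.515]
contact_force: [-0.2, 0.3, 0.5]
opening: 0.251
```

Earliest possible contact is y ≈ 0.119. From here I take 2 mm per step.

Call:
{"method": "jog_arm", "body": {
  "targets": [
    {"hand": 0.25, "slide": [-1, 0, 0], "roll": 0},
    {"hand": 0.25, "slide": [-2, 0, 0], "roll": 0}
  ]
}}

```text
time: 5.08
tool_pos: [0.6036, 0.1174, 0.0145]
ee_rot: [-3.142, 0.0, 1.515]
contact_force: [0.3, 0.4, 0.1]
opening: 0.254
```

Call:
{"method": "jog_arm", "body": {
  "targets": [
    {"hand": 0.25, "slide": [-1, 0, 0], "roll": 0},
    {"hand": 0.25, "slide": [-2, 0, 0], "roll": 0}
  ]
}}

```text
time: 5.25
tool_pos: [0.6034, 0.1155, 0.0144]
ee_rot: [-3.142, 0.0, 1.515]
contact_force: [1.0, 0.4, 0.3]
opening: 0.246
```

Call:
{"method": "jog_arm", "body": {
  "targets": [
    {"hand": 0.25, "slide": [-1, 0, 0], "roll": 0},
    {"hand": 0.25, "slide": [-2, 0, 0], "roll": 0}
  ]
}}

```text
time: 5.42
tool_pos: [0.6033, 0.1134, 0.0145]
ee_rot: [-3.141, 0.0, 1.515]
contact_force: [-0.3, -0.1, 0.8]
opening: 0.249
```

Call:
{"method": "jog_arm", "body": {
  "targets": [
    {"hand": 0.25, "slide": [-1, 0, 0], "roll": 0},
    {"hand": 0.25, "slide": [-2, 0, 0], "roll": 0}
  ]
}}

```text
time: 5.58
tool_pos: [0.6032, 0.1114, 0.0145]
ee_rot: [-3.142, 0.0, 1.515]
contact_force: [-0.2, -0.0, -0.1]
opening: 0.247
```

Call:
{"method": "jog_arm", "body": {
  "targets": [
    {"hand": 0.25, "slide": [-1, 0, 0], "roll": 0},
    {"hand": 0.25, "slide": [-2, 0, 0], "roll": 0}
  ]
}}

```text
time: 5.75
tool_pos: [0.6031, 0.1094, 0.0145]
ee_rot: [-3.142, 0.0, 1.515]
contact_force: [-0.4, 0.1, 0.7]
opening: 0.25
```

Call:
{"method": "jog_arm", "body": {
  "targets": [
    {"hand": 0.25, "slide": [-1, 0, 0], "roll": 0},
    {"hand": 0.25, "slide": [-2, 0, 0], "roll": 0}
  ]
}}

```text
time: 5.92
tool_pos: [0.603, 0.1074, 0.0145]
ee_rot: [-3.142, 0.0, 1.515]
contact_force: [-0.2, -1.0, 0.5]
opening: 0.251
```

Call:
{"method": "jog_arm", "body": {
  "targets": [
    {"hand": 0.25, "slide": [-1, 0, 0], "roll": 0},
    {"hand": 0.25, "slide": [-2, 0, 0], "roll": 0}
  ]
}}

```text
time: 6.08
tool_pos: [0.6029, 0.1054, 0.0145]
ee_rot: [-3.142, 0.0, 1.515]
contact_force: [0.3, 0.0, 0.0]
opening: 0.246
```

Call:
{"method": "jog_arm", "body": {
  "targets": [
    {"hand": 0.25, "slide": [-1, 0, 0], "roll": 0},
    {"hand": 0.25, "slide": [-2, 0, 0], "roll": 0}
  ]
}}

```text
time: 6.25
tool_pos: [0.6028, 0.1034, 0.0145]
ee_rot: [-3.142, 0.0, 1.515]
contact_force: [-0.5, 1.5, 0.1]
opening: 0.251
```

```bash
python3 look.py 4
```

```text
front px 253 pt [[ 0.6189 -0.0129  0.002 ]]
edge dx/dy 0.1111 x@y=.08 0.6281
edge dx/dy 0.0603 x@y=.08 0.5747
top dot [258.5  205.44] [ 0.5851 -0.0268  0.072 ]
scene dot [250.38 190.5 ] [ 0.5842 -0.0259  0.072 ]
6.35 [0.6027 0.1032 0.0145] [-0.44  0.05  0.05]
```

View pics/l4.png

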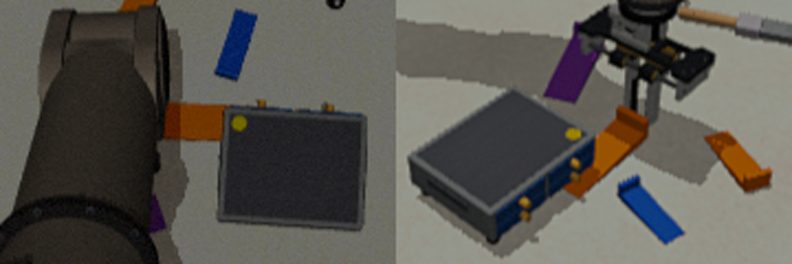

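No sustained reaction yet, and the chest hasn't moved. The scene picture shows the wedge squarely under the corner at (590,180). I'm continuing.

Call:
{"method": "jog_arm", "body": {
  "targets": [
    {"hand": 0.25, "slide": [-1, 0, 0], "roll": 0},
    {"hand": 0.25, "slide": [-2, 0, 0], "roll": 0}
  ]
}}

```text
time: 6.52
tool_pos: [0.6026, 0.1015, 0.0144]
ee_rot: [-3.142, 0.0, 1.515]
contact_force: [0.3, 0.6, -0.4]
opening: 0.25
```

Call:
{"method": "jog_arm", "body": {
  "targets": [
    {"hand": 0.25, "slide": [-1, 0, 0], "roll": 0},
    {"hand": 0.25, "slide": [-2, 0, 0], "roll": 0}
  ]
}}

```text
time: 6.68
tool_pos: [0.6025, 0.0995, 0.0145]
ee_rot: [-3.142, -0.0, 1.515]
contact_force: [0.7, 1.4, -0.8]
opening: 0.251
```

Call:
{"method": "jog_arm", "body": {
  "targets": [
    {"hand": 0.25, "slide": [-1, 0, 0], "roll": 0},
    {"hand": 0.25, "slide": [-2, 0, 0], "roll": 0}
  ]
}}

```text
time: 6.85
tool_pos: [0.6025, 0.0977, 0.0145]
ee_rot: [3.142, -0.0, 1.515]
contact_force: [-0.7, 2.6, -0.4]
opening: 0.249
```

Fy is rising (0.6, 1.4, 2.6 N). I'm holding and reading again.

```bash
python3 look.py 5; python3 - <<'E'
from h import *
for i in range(3):
    cams.snapshot('wrist');s=bot.read_state();print(np.round(s['contact_force'],2),np.round(s['tool_pos'],4))
E
```

```text
front px 253 pt [[ 0.6189 -0.0129  0.002 ]]
edge dx/dy 0.125 x@y=.08 0.6292
edge dx/dy 0.0303 x@y=.08 0.5728
top dot [258.5  205.44] [ 0.5851 -0.0268  0.072 ]
scene dot [250.38 190.5 ] [ 0.5842 -0.0259  0.072 ]
6.95 [0.6024 0.0975 0.0145] [ 0.19  1.32 -1.22]
[ 0.81  0.32 -0.47] [0.6024 0.0974 0.0145]
[ 0.39  1.41 -0.73] [0.6024 0.0974 0.0145]
[ 0.24  1.5  -0.51] [0.6024 0.0975 0.0145]
```

Call:
{"method": "jog_arm", "body": {
  "targets": [
    {"hand": 0.25, "slide": [-0.5, 0, 0], "roll": 0},
    {"hand": 0.25, "slide": [-1, 0, 0], "roll": 0}
  ]
}}

```text
time: 7.27
tool_pos: [0.6024, 0.0968, 0.0145]
ee_rot: [-3.142, -0.0, 1.515]
contact_force: [0.6, 3.8, -0.2]
opening: 0.249
```

Call:
{"method": "jog_arm", "body": {
  "targets": [
    {"hand": 0.25, "slide": [-0.5, 0, 0], "roll": 0},
    {"hand": 0.25, "slide": [-1, 0, 0], "roll": 0}
  ]
}}

```text
time: 7.43
tool_pos: [0.6023, 0.0958, 0.0145]
ee_rot: [3.142, -0.0, 1.515]
contact_force: [0.8, 3.4, -0.8]
opening: 0.248
```

There's a clear reaction of about 3.5 N, so the wedge now carries the foot. Backing straight off, then going up.

Call:
{"method": "jog_arm", "body": {
  "targets": [
    {"hand": 0.25, "slide": [2, 0, 0], "roll": 0},
    {"hand": 0.25, "slide": [6, 0, 0], "roll": 0},
    {"hand": 0.25, "slide": [14, 0, 0], "roll": 0},
    {"hand": 0.25, "slide": [25, 0, 0], "roll": 0},
    {"hand": 0.25, "slide": [25, 0, -15], "roll": 0}
  ]
}}

```text
time: 7.85
tool_pos: [0.6023, 0.1235, 0.0274]
ee_rot: [-3.138, 0.0, 1.517]
contact_force: [-0.7, 0.3, 0.4]
opening: 0.25
```

Call:
{"method": "jog_arm", "body": {
  "targets": [
    {"hand": 0.1, "slide": [0, 0, -35], "roll": 0},
    {"hand": 0, "slide": [0, 0, -70], "roll": 0},
    {"hand": 0, "slide": [0, 0, -105], "roll": 0},
    {"hand": 0, "slide": [0, 0, -130], "roll": 0},
    {"hand": 0, "slide": [0, 0, -130], "roll": 0}
  ]
}}

```text
time: 8.27
tool_pos: [0.6063, 0.1221, 0.1648]
ee_rot: [3.135, -0.003, 1.515]
contact_force: [0.8, -0.2, -1.6]
opening: 0.008
```

```bash
python3 look.py 6; python3 go.py .5846 -.0262 .155 1.510
```

```text
front px 254 pt [[ 0.6189 -0.016   0.002 ]]
edge dx/dy 0.1029 x@y=.08 0.6278
edge dx/dy -0.0113 x@y=.08 0.5719
top dot [258.5  205.44] [ 0.5851 -0.0268  0.072 ]
scene dot [250.38 190.5 ] [ 0.5842 -0.0259  0.072 ]
8.3667 [0.6041 0.1218 0.1603] [ 0.65 -0.75 -0.54]
time 8.3667 pos [0.6041 0.1218 0.1603] rot [ 3.1400e+00 -1.1000e-03  1.5157e+00] F [ 0.65 -0.75 -0.54] op 0.005
slide mm [-148.9  -11.3    5.1] roll 0.3
```

View pics/l6.png

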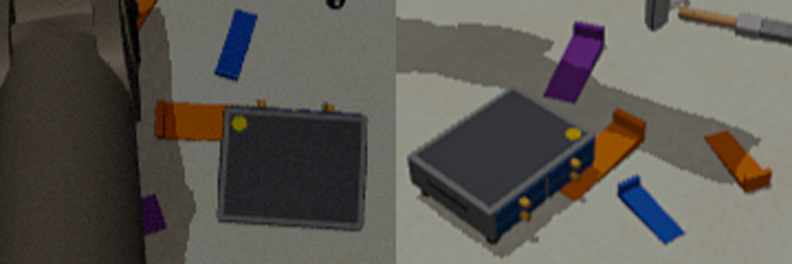

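The wedge stays in place (plate at (163,120) in the crop) and the chest is unmoved. Next I go over the dot with the fingers shut.

Call:
{"method": "jog_arm", "body": {
  "targets": [
    {"hand": 0, "slide": [-35, -3, 0], "roll": 0},
    {"hand": 0, "slide": [-70, -6, 0], "roll": 0},
    {"hand": 0, "slide": [-105, -9, 0], "roll": 0},
    {"hand": 0, "slide": [-135, -11, 0], "roll": 0},
    {"hand": 0, "slide": [-149, -11, 0], "roll": 0}
  ]
}}

```text
time: 8.78
tool_pos: [0.5828, -0.0315, 0.1582]
ee_rot: [-3.139, 0.002, 1.511]
contact_force: [0.4, 0.1, 0.6]
opening: 0.004
```

Call:
{"method": "jog_arm", "body": {
  "targets": [
    {"hand": 0, "slide": [0, 0, 20], "roll": 0},
    {"hand": 0, "slide": [0, 0, 40], "roll": 0},
    {"hand": 0, "slide": [0, 0, 55], "roll": 0},
    {"hand": 0, "slide": [0, 0, 65], "roll": 0},
    {"hand": 0, "slide": [0, 0, 65], "roll": 0}
  ]
}}

```text
time: 9.2
tool_pos: [0.5827, -0.0273, 0.0916]
ee_rot: [-3.137, 0.001, 1.515]
contact_force: [-1.8, 0.6, 0.6]
opening: 0.005
```

```bash
python3 - <<'E'
from h import *
s=cams.snapshot('scene');cv2.imwrite('pics/s7.png',cv2.resize(s[110:240,170:340],None,fx=4,fy=4,interpolation=cv2.INTER_CUBIC))
E
python3 go.py .5846 -.0262 .077 1.510
```

```text
time 9.25 pos [ 0.5835 -0.0274  0.0931] rot [-3.1388e+00  8.0000e-04  1.5149e+00] F [-0.17  0.62 -0.09] op 0.004
slide mm [ 1.3  1.1 16.1] roll 0.3
```

View pics/s7.png

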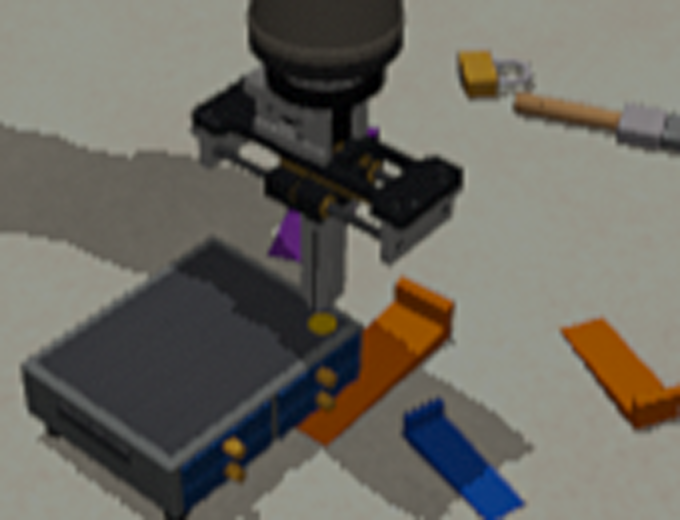

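The fingers are right above the dot (320,323), and the wedge pokes in under the corner. I'm descending slowly.

Call:
{"method": "jog_arm", "body": {
  "targets": [
    {"hand": 0, "slide": [0.5, 0.5, 6], "roll": 0},
    {"hand": 0, "slide": [0.5, 0.5, 12], "roll": 0},
    {"hand": 0, "slide": [0.5, 0.5, 16], "roll": 0},
    {"hand": 0, "slide": [0.5, 0.5, 18], "roll": 0},
    {"hand": 0, "slide": [0.5, 0.5, 18], "roll": 0}
  ]
}}

```text
time: 9.67
tool_pos: [0.5848, -0.0272, 0.0762]
ee_rot: [-3.141, 0.0, 1.515]
contact_force: [-0.0, -0.8, 0.4]
opening: 0.004
```

Call:
{"method": "jog_arm", "body": {
  "targets": [
    {"hand": 0, "slide": [0, 0, 1], "roll": 0},
    {"hand": 0, "slide": [0, 0, 2], "roll": 0}
  ]
}}

```text
time: 9.83
tool_pos: [0.5851, -0.0272, 0.0747]
ee_rot: [3.141, -0.0, 1.515]
contact_force: [0.3, -0.3, -0.6]
opening: 0.001
```

Call:
{"method": "jog_arm", "body": {
  "targets": [
    {"hand": 0, "slide": [0, 0, 0.7], "roll": 0},
    {"hand": 0, "slide": [0, 0, 1.4], "roll": 0}
  ]
}}

```text
time: 10.0
tool_pos: [0.585, -0.0272, 0.0732]
ee_rot: [3.141, -0.0, 1.515]
contact_force: [0.0, 0.1, -0.0]
opening: 0.004
```

Call:
{"method": "jog_arm", "body": {
  "targets": [
    {"hand": 0, "slide": [0, 0, 0.5], "roll": 0},
    {"hand": 0, "slide": [0, 0, 1], "roll": 0}
  ]
}}

```text
time: 10.17
tool_pos: [0.585, -0.0272, 0.0721]
ee_rot: [3.142, 0.0, 1.515]
contact_force: [0.5, -0.9, 0.9]
opening: 0.006
```

Call:
{"method": "jog_arm", "body": {
  "targets": [
    {"hand": 0, "slide": [0, 0, 0.5], "roll": 0},
    {"hand": 0, "slide": [0, 0, 0.5], "roll": 0}
  ]
}}

```text
time: 10.33
tool_pos: [0.585, -0.0272, 0.0718]
ee_rot: [3.141, -0.0, 1.515]
contact_force: [-1.2, 0.8, 4.6]
opening: 0.006
```

Call:
{"method": "jog_arm", "body": {
  "targets": [
    {"hand": 0, "slide": [0, 0, 0.5], "roll": 0},
    {"hand": 0, "slide": [0, 0, 0.5], "roll": 0}
  ]
}}

```text
time: 10.5
tool_pos: [0.5852, -0.0271, 0.0717]
ee_rot: [3.141, -0.0, 1.515]
contact_force: [-3.2, 0.9, 11.2]
opening: 0.005
```

It's firm: at z = 0.0717 the force climbs to 11 N with only 0.1 mm of give. I'm holding briefly, then coming away.

Call:
{"method": "jog_arm", "body": {
  "targets": [
    {"hand": 0, "slide": [0, 0, 0], "roll": 0},
    {"hand": 0, "slide": [0, 0, 0], "roll": 0},
    {"hand": 0, "slide": [0, 0, 0], "roll": 0}
  ]
}}

```text
time: 10.75
tool_pos: [0.5852, -0.0271, 0.0717]
ee_rot: [3.141, -0.0, 1.515]
contact_force: [-3.6, 0.2, 10.9]
opening: 0.007
```

Call:
{"method": "jog_arm", "body": {
  "targets": [
    {"hand": 0, "slide": [0, 0, -2], "roll": 0},
    {"hand": 0, "slide": [0, 0, -8], "roll": 0},
    {"hand": 0, "slide": [0, 0, -25], "roll": 0},
    {"hand": 0, "slide": [0, 0, -55], "roll": 0},
    {"hand": 0, "slide": [0, 0, -85], "roll": 0}
  ]
}}

```text
time: 11.17
tool_pos: [0.5842, -0.0274, 0.1568]
ee_rot: [-3.14, 0.001, 1.514]
contact_force: [0.7, 0.1, 0.3]
opening: 0.005
```

Call:
{"method": "jog_arm", "body": {
  "targets": [
    {"hand": 0, "slide": [20, 0, -25], "roll": 0},
    {"hand": 0, "slide": [50, 0, -45], "roll": 0},
    {"hand": 0, "slide": [85, 0, -45], "roll": 0},
    {"hand": 0, "slide": [120, 0, -45], "roll": 0},
    {"hand": 0, "slide": [160, 0, -45], "roll": 0}
  ]
}}

```text
time: 11.58
tool_pos: [0.594, 0.1332, 0.2022]
ee_rot: [3.14, -0.0, 1.513]
contact_force: [2.3, -0.5, 0.1]
opening: 0.005
```

Call:
{"method": "jog_arm", "body": {
  "targets": [
    {"hand": 0, "slide": [40, 0, 0], "roll": 0},
    {"hand": 0, "slide": [80, 0, 0], "roll": 0},
    {"hand": 0, "slide": [110, 0, 0], "roll": 0},
    {"hand": 0, "slide": [120, 0, 0], "roll": 0},
    {"hand": 0, "slide": [120, 0, 0], "roll": 0}
  ]
}}

```text
time: 12.0
tool_pos: [0.5999, 0.2558, 0.2008]
ee_rot: [-3.141, -0.0, 1.519]
contact_force: [0.6, -1.1, -0.4]
opening: 0.007
```

```bash
python3 look.py 8
```

```text
front px 254 pt [[ 0.6189 -0.016   0.002 ]]
edge dx/dy 0.0927 x@y=.08 0.6271
edge dx/dy 0.0266 x@y=.08 0.574
top dot [258.5  205.44] [ 0.5851 -0.0268  0.072 ]
scene dot [250.38 190.44] [ 0.584  -0.0257  0.072 ]
12.1 [0.6007 0.2514 0.2011] [ 0.26 -0.7  -0.43]
```

View pics/l8.png

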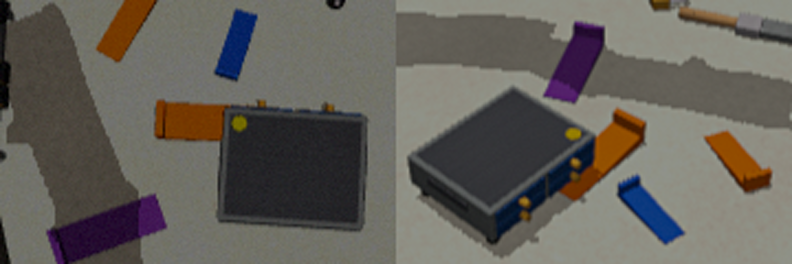

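View pics/t8.png

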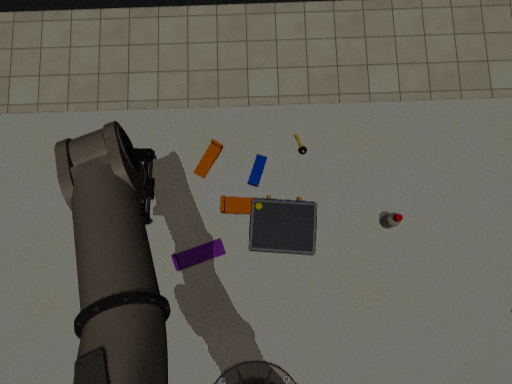

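The chest is unmoved (dot at the same pixel), the wedge is under the corner, the other objects in view are where they were, and the arm is clear. Handing in.

```bash
python3 -c "
from rig import bot
print(bot.hand_in())"
```

```text
the job is handed in; nothing more can be done
None
```

I pushed the large orange wedge, thin end first, under the short foot with the fingertips. I stopped when the push reaction rose to about 3.5 N, after about 41 mm under the foot. I then backed off, pressed on the yellow dot and came away; the job was handed in at about 12 s of the 48 s.

- **Press test:** contact came at z ≈ 0.072 m, the chest's level height. The force held at 11 N with about 0.1 mm of give, so the chest stands firm and within about 0.3 mm of level at that corner.
- **Last pictures:** the chest dot was within 0.2 pixel of its starting place. The wedge stayed where I left it. The decoy wedges, key and oil bottle looked undisturbed. The brush and padlock were hidden or only partly visible in the final views; the arm passed well above them and I saw no sign of contact.
- **Less certain:** the wedge's edge angle measured from the last top pictures was noisy (dx/dy 0.03 to 0.09), because most of the wedge is under the chest. The press also showed a small sideways force of about 3.5 N, but the chest did not visibly move.

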